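# Find the loaded lamp by its weight and stand it in the cup

### The job

One of the three look-alike lamps in the rack already has its battery pack inside: find out which by feeling their weight, and stand that one upright in the grey holder cup, lens end up, lowering it gently until it rests on the bottom. The cup is too deep for a grip at the middle of the lamp and the rack leaves only the middle free, so you will have to lay the lamp down on the bench and take it again nearer its lens. The two empty lamps must end lying in slots of the rack; do not disturb the other things on the bench.

Things in the scene. Friction and masses are not known exactly. Their poses are not given: they have to be found in the camera images.
- light_a: one of three look-alike lamps: square aluminium bar 36 x 36 mm, 170 mm long. Origin at its very middle, x along its length to the lens end (round black head, last 12 mm); tail flat and square. Starts lying in a rack slot. Empty about 0.16 kg, with the battery pack about 0.42 kg (each varies by 20 percent), which cannot be seen.
- light_b: one of three look-alike lamps: square aluminium bar 36 x 36 mm, 170 mm long. Origin at its very middle, x along its length to the lens end (round black head, last 12 mm); tail flat and square. Starts lying in a rack slot. Empty about 0.16 kg, with the battery pack about 0.42 kg (each varies by 20 percent), which cannot be seen.
- light_c: one of three look-alike lamps: square aluminium bar 36 x 36 mm, 170 mm long. Origin at its very middle, x along its length to the lens end (round black head, last 12 mm); tail flat and square. Starts lying in a rack slot. Empty about 0.16 kg, with the battery pack about 0.42 kg (each varies by 20 percent), which cannot be seen.
- rack: fixed rail fixture 190 (x) by 286 mm (y), origin at the centre of its underside. Slots along x at y = -80, 0, 80 mm, 42 mm wide, floor 4 mm high. Rail blocks 34 mm high fill the gaps beside the lamps' ends (beyond x = 30 mm either way); fingers fit only in the middle 60 mm. Lamps lie centred, lens to +x, axis 22 mm above the bench.
- cup: grey round holder cup fixed to the bench, origin at the centre of its underside: 78 mm high, 68 mm across, mouth 60 mm across, inner floor 5 mm above the bench, dark foot 100 mm across and 5 mm high. A lamp standing in it has its middle 90 mm above the bench.
- driver: screwdriver, 170 mm, lying (bystander)
- brush: brush, 160 mm, lying (bystander)
- spool: metal spool, 60 mm across, 46 mm high, standing (bystander)
- flux: small white bottle, 44 mm across, 110 mm high, standing (bystander)
- tape: roll of brown tape, 84 mm across, 24 mm high, lying flat (bystander)
- board: circuit board on a black carrier, 100 x 70 mm, about 20 mm high, lying flat (bystander)
Mind the look-alikes: they are no part of the job. Leave any purple look-alike of the light_a alone.

How it is judged:
By the outcome, as a careful person would: the job done as asked, in the order asked, and still so for the second after the job is handed in, with the robot touching nothing.
It also fails if it takes over 72 s, if anything falls off the work surface, if the arm or the gripper's body presses on something with over 40 N, if the wrist force passes 120 N, or if a joint passes its speed limit or range.

### The arm

A 6-joint arm with a two-finger parallel gripper is mounted at the origin on the work surface. World frame = base frame: x ahead of the robot, y to its left, z up, the work surface at z = 0. Lengths are in m, angles in rad, forces in N, time in s.
With the tool pointing down it reaches from about 0.3 to 0.875 m from the base axis. Payload 6.4 kg.
Tool frame: the origin (TCP) lies at the very end of the fingers, on their centre line; the grasp point (between the pads) lies 19 mm behind it; z points along the fingers, y is the line along which they close (so a half turn about z gives the same grasp; the last joint's range is limited). The gripper opens to 88 mm and grips with 3 to 60 N. Pads are 18 mm wide; open, the fingers measure 123 mm over their backs; the gripper's body (75 mm by 187 mm) begins 45 mm behind the grasp point.
Start: joints at [1.009, 0.181, 1.607, -0, 1.354, -0.206], TCP at [0.2, 0.539, 0.214] pointing down, gripper open.
Joint ranges: [-2.99, 2.99], [-0.89, 2.07], [0.3, 2.58], [-1.14, 4.28], [0, 2.63], [-3.12, 3.12]. Speed limits (rad/s): [2.57, 2.57, 3.01, 3.14, 3.14, 3.14].

### API

Orientations are given as a unit quaternion [x, y, z, w].
In Python, from cell import telemetry, grab_frame, bot gives the robot as it stands.
- The arm moves only by the tool apply_moves, never from a script. Its arguments are lists of equal length, an entry for each row: "hand": the opening, from 0 (shut) to 1 (fully open); "travel": the shift along the tool's x, y, z in units of 2.5 cm (1.0 is 2.5 cm), a list of three; "roll": the turn about the tool's z in units of 6 degrees (1.0 is 6 degrees). In form: {"hand": [hand, ...], "travel": [[tx, ty, tz], ...], "roll": [roll, ...]}. A call has 1 to 12 rows; each row shifts and turns the commanded pose from where the row before left it, along the tool's axes as they then stand; what a row does not reach is not made up. A row lasts 1/10 s, in which the tool goes at most 50 mm and 8.59 degrees, less where a joint would pass 70% of its speed; a pose out of reach is approached as far as the arm can. A call with a number of a shift or a turn outside -1 to 1 is refused whole. A call with a gripper value outside its range is refused whole. The fingers move at their own pace and stop on an object; "squeeze" is the grip in N (left out, the last holds). Time passes only in rows, so rows that do not move let the fingers close. It gives the time, the measured TCP pose, the force, the opening and the grip force at its end, in the units of the state.
- telemetry.get_obs(): the state, without advancing time (a new reading comes with each control period).
- grab_frame(name): name is "scene" or "top" or "wrist"; returns a dict with "image" (400x640x3 uint8, red, green, blue), "z_map" (400x640 float32, m along the optical axis (not along the pixel's ray), 0 where there is no reading), "fx", "fy", "cx", "cy" (pixels), "xyz" and "attitude" of the camera in the world. Camera axes: x right, y down, z forward; pixel columns grow to the right and rows downward; lengths in m; the calibration is good to about 2 mm. The wrist camera is an equidistant fisheye: a pixel r from the principal point sees the ray r / f radians off the axis. A picture is of the moment at which its call begins.
- bot.sign_off(): hands the job in; it is judged then, once.
The state is a dict: "time_s": time; "joints": joint angles; "joint_vel": joint speeds; "effort": joint torques, N m; "eef_pos": TCP position; "tcp_rot": TCP orientation; "wrist_force": force on the tool from outside, world axes, zero at the start; "wrist_torque": the same for the moment, N m; "width": opening from 0.0 (shut) to 1.0 (fully open); "grip_force": force on a finger pad.
Only numpy, scipy, OpenCV 4.12 (cv2) and the standard library are available. Lean on these libraries where they do the work, as an engineer would, in place of code of your own. Each camera call takes 0.05 s, during which the arm holds its last target. There are 200 camera calls.

## Working session

There is one attempt and no reset: what is moved stays moved. The work goes in short steps, Python scripts to look and compute and a tool call to move; the robot and the scene stay as the last step left them, time stands still between calls to the robot, and variables do not carry over. Pictures are saved under pics/ and viewed, at most 10 in all, crops included, and the job is handed in when it is done.

Besides the shell and the picture viewer there is one more tool, called after "Call:" in YAML: its name, and indented under it one key for each argument. apply_moves: Moves the arm, as the interface text tells. Its arguments: {"type":"object","properties":{"hand":{"type":"array","items":{"type":"number"}},"travel":{"type":"array","items":{"type":"array","items":{"type":"number","minimum":-1,"maximum":1}}},"roll":{"type":"array","items":{"type":"number","minimum":-1,"maximum":1}},"squeeze":{"type":"number"}},"required":["hand","travel","roll"]}

```bash
mkdir -p pics; cat > h.py <<'E'
import numpy as np,cv2
from scipy.spatial.transform import Rotation as R
from cell import telemetry,grab_frame,bot
def cloud(f):
    z=f["z_map"];v,u=np.mgrid[0:z.shape[0],0:z.shape[1]]
    p=np.stack([(u-f["cx"])/f["fx"]*z,(v-f["cy"])/f["fy"]*z,z],-1)
    return p@att(f).T+np.array(f["xyz"])
def att(f):
    a=np.array(f["attitude"]);return a if a.shape==(3,3) else R.from_quat(a).as_matrix()
def ray(f,u,v,h):
    d=att(f)@np.array([(u-f["cx"])/f["fx"],(v-f["cy"])/f["fy"],1]);o=np.array(f["xyz"])
    return o+d*(h-o[2])/d[2]
def save(n,im): cv2.imwrite("pics/"+n,cv2.cvtColor(im,cv2.COLOR_RGB2BGR))
E
python3 - <<'E'
from h import *
import pickle
for n in("top","scene"):
    f=grab_frame(n);save(n+"0.png",f["image"]);pickle.dump(f,open(n+"0.pkl","wb"));print(n,f["xyz"],f["attitude"],f["fx"],f["cx"],f["cy"])
o=telemetry.get_obs();print(o)
E
```

```text
top [0.4451072  0.05774621 1.3933379 ] [-0.69772684  0.71592959 -0.01558883  0.01946987] 479.4421712793211 322.3485008578117 201.97514473689705
scene [0.9790125  0.20030013 0.78808111] [ 0.54173558  0.79098557 -0.23311726 -0.16285186] 370.4558339140432 321.4196635195009 203.80506141622112
{'time_s': 0.1, 'joints': array([ 1.00870111e+00,  1.81441745e-01,  1.60790363e+00, -1.93029751e-05,
        1.35379216e+00, -2.06310672e-01]), 'joint_vel': array([-0.00041992, -0.00175117, -0.00517445,  0.00059859,  0.00203198,
        0.00054705]), 'effort': array([ 1.30056753e-03, -4.34818125e+01, -3.42701268e+01,  7.05171470e-02,
        3.39757372e-02, -1.29880397e-05]), 'eef_pos': array([0.20000105, 0.53854415, 0.21291644]), 'tcp_rot': array([ 1.76953399e-01,  9.84218928e-01, -7.19657672e-04, -2.80789016e-04]), 'wrist_force': array([0.27843654, 0.93180138, 0.61248297]), 'wrist_torque': array([-0.02079553,  0.02224041, -0.01236538]), 'grip_force': 0.0, 'width': 0.9987754319510039}
```

View pics/top0.png

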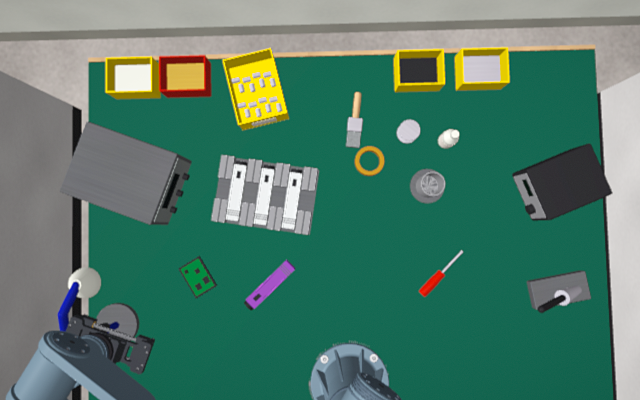

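View pics/scene0.png

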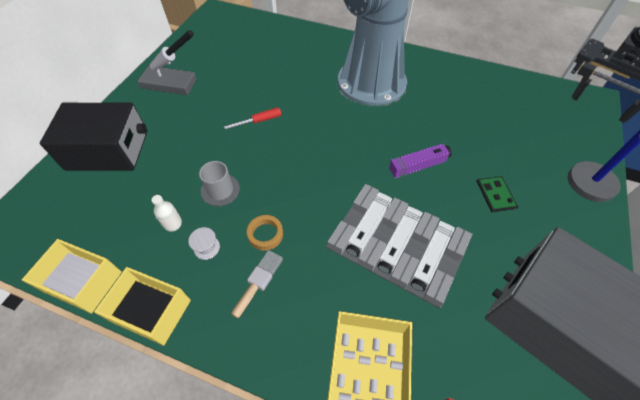

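The top view shows three white lamps in the rack at px (236,193), (265,193) and (293,197), and the cup at (428,186). The purple decoy is at (270,285), with free bench between the rack and the tape/cup. The scene view agrees.

```bash
python3 - <<'E'
from h import *
import pickle
T=pickle.load(open("top0.pkl","rb"));S=pickle.load(open("scene0.pkl","rb"))
for n,f,(x0,x1,y0,y1) in(("top",T,(205,325,145,245)),("scene",S,(325,480,180,305))):
    im=f["image"].astype(int);m=((im.min(2)>200)).astype(np.uint8)
    k=np.zeros_like(m);k[y0:y1,x0:x1]=m[y0:y1,x0:x1]
    k=cv2.morphologyEx(k,cv2.MORPH_CLOSE,np.ones((3,3)))
    c,_=cv2.findContours(k,cv2.RETR_EXTERNAL,2);P=cloud(f)
    for q in c:
        if cv2.contourArea(q)<150: continue
        mm=np.zeros_like(k);cv2.drawContours(mm,[q],-1,1,-1)
        pz=P[...,2][mm>0];r=cv2.minAreaRect(q)
        b=cv2.boxPoints(r);w=np.array([ray(f,*p,.040) for p in b])[:,:2]
        print(n,r,"z med",np.median(pz).round(4),"ctr",w.mean(0).round(4),"edges",np.linalg.norm(np.diff(w,axis=0),axis=1).round(3))
        e=max((w[1]-w[0],w[2]-w[1]),key=np.linalg.norm);print("  ang",np.degrees(np.arctan2(e[1],e[0])))
    # rack region and cup by height
    P3=P.reshape(-1,3)
    for nm,lo,hi,zz in(("rack",(.3,-.02),(.75,.4),(.025,.05)),("cup",(.3,-.4),(.6,-.17),(.07,.09))):
        s=P3[(P3[:,0]>lo[0])&(P3[:,0]<hi[0])&(P3[:,1]>lo[1])&(P3[:,1]<hi[1])&(P3[:,2]>zz[0])&(P3[:,2]<zz[1])]
        if len(s)>5:
            print(n,nm,len(s),s.min(0).round(3),s.max(0).round(3),np.median(s,0).round(4))
            if nm=="rack":
                r=cv2.minAreaRect(s[:,:2].astype(np.float32));print(r)
            else: print(cv2.minEnclosingCircle(s[:,:2].astype(np.float32)))
    b=P3[(abs(P3[:,0]-.4)<.05)&(abs(P3[:,1]-.0)<.04)];print("bench z",np.median(b[:,2]))
print([ (p,ray(T,*p,.03).round(3)) for p in((270,285),(197,277),(370,160),(440,273))])
cv2.imwrite("pics/z.png",cv2.resize(cv2.cvtColor(T["image"][140:310,180:460],cv2.COLOR_RGB2BGR),None,fx=2.8,fy=2.8,interpolation=cv2.INTER_CUBIC))
E
```

```text
top ((291.42913818359375, 200.13937377929688), (12.559492111206055, 55.92435836791992), 8.53076457977295) z med 0.0407 ctr [0.52   0.1516] edges [0.158 0.036 0.158]
  ang -9.774354221588611
top ((263.4768981933594, 196.15028381347656), (12.544718742370605, 55.95704650878906), 8.746161460876465) z med 0.0404 ctr [0.5334 0.2304] edges [0.159 0.036 0.158]
  ang -9.827433062741417
top ((235.60693359375, 192.05490112304688), (12.468689918518066, 55.72896194458008), 8.746162414550781) z med 0.0405 ctr [0.5471 0.3092] edges [0.158 0.036 0.158]
  ang -9.665418112855853
top rack 5178 [ 0.301 -0.018  0.025] [0.75  0.381 0.05 ] [0.5315 0.2238 0.0368]
((0.5648061037063599, 0.2189924716949463), (0.3110792636871338, 0.4902888536453247), 67.70565032958984)
top cup 129 [ 0.522 -0.272  0.07 ] [ 0.588 -0.207  0.089] [ 0.5585 -0.2395  0.0773]
((0.5551165342330933, -0.23992465436458588), 0.03406226262450218)
bench z 0.00041642389261564716
scene ((432.0967712402344, 256.0784912109375), (16.673770904541016, 50.44419479370117), 25.016895294189453) z med 0.041 ctr [0.5611 0.3065] edges [0.129 0.036 0.128]
 
[... 249 characters left out ...]
2841796875), (16.63536262512207, 49.3915901184082), 30.963754653930664) z med 0.041 ctr [0.536  0.1497] edges [0.133 0.041 0.131]
  ang 171.2313009801161
scene rack 7457 [0.3   0.077 0.025] [0.75  0.379 0.05 ] [0.5517 0.2306 0.0365]
((0.5257489085197449, 0.230884850025177), (0.27801984548568726, 0.4420187175273895), 80.36323547363281)
scene cup 230 [ 0.522 -0.275  0.07 ] [ 0.589 -0.206  0.082] [ 0.557  -0.2405  0.0775]
((0.5559459328651428, -0.2405155450105667), 0.03466055914759636)
bench z 0.0011572993321812275
[((270, 285), array([0.282, 0.218, 0.03 ])), ((197, 277), array([0.31 , 0.424, 0.03 ])), ((370, 160), array([ 0.629, -0.075,  0.03 ])), ((440, 273), array([ 0.304, -0.262,  0.03 ]))]
```

View pics/z.png

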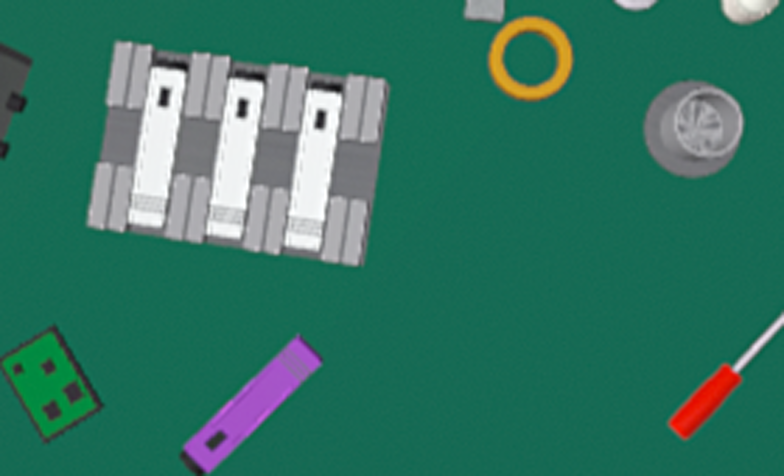

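```bash
cat >> h.py <<'E'
def go(x,y,z,yaw):  # total tool-frame shift (units) and roll to reach; yaw deg of tool x in world
    o=telemetry.get_obs();M=R.from_quat(o["tcp_rot"]).as_matrix()
    c=np.degrees(np.arctan2(M[1,0],M[0,0]));d=(yaw-c+180)%360-180
    t=M.T@(np.array([x,y,z])-o["eef_pos"])/.025
    a=-np.radians(d);tr=R.from_euler("z",a).as_matrix().T@t
    print("t",round(o["time_s"],2),"pos",o["eef_pos"].round(4),"yaw",c.round(2),"| shift",t.round(2),"roll",round(-d/6,2),"| shift after roll",tr.round(2),"F",o["wrist_force"].round(2),"w",round(o["width"],3),"g",round(o["grip_force"],1))
E
python3 -c "
from h import *
go(.526,.1506,.10,170.25)
T=__import__('pickle').load(open('top0.pkl','rb'));P=cloud(T).reshape(-1,3)
s=P[(P[:,1]>.38)&(P[:,0]>.45)&(P[:,0]<.7)&(P[:,2]>.06)];print(s.min(0),s.max(0))"
```

```text
t 0.1 pos [0.2    0.5385 0.2129] yaw 159.62 | shift [-17.63 -10.     4.53] roll -1.77 | shift after roll [-15.48 -13.08   4.53] F [0.28 0.93 0.61] w 0.999 g 0.0
[0.46397413 0.44252858 0.06008201] [0.69998281 0.75592943 0.14957796]
```

Call:
apply_moves:
  hand: [0.68,0.68,0.68,0.68,0.68,0.68,0.68,0.68,0.68,0.68,0.68,0.68]
  travel:
    - [0,0,0]
    - [0,0,0]
    - [-1,-0.84,0]
    - [-1,-0.84,0]
    - [-1,-0.84,0]
    - [-1,-0.84,0]
    - [-1,-0.84,0]
    - [-1,-0.84,0]
    - [-1,-0.84,0]
    - [-1,-0.84,0]
    - [-1,-0.84,0]
    - [-1,-0.84,0]
  roll: [-0.9,-0.87,0,0,0,0,0,0,0,0,0,0]

```text
time_s: 1.3
eef_pos: [0.4115, 0.2884, 0.2134]
tcp_rot: [0.085, 0.996, -0.0, -0.0]
wrist_force: [0.2, 1.0, 0.1]
width: 0.673
grip_force: 0.0
```

Call:
apply_moves:
  hand: [0.68,0.68,0.68,0.68,0.68,0.68,0.68,0.68,0.68,0.68]
  travel:
    - [-0.9,-0.78,0]
    - [-0.9,-0.78,0.3]
    - [-0.9,-0.78,0.7]
    - [-0.9,-0.78,0.9]
    - [-0.9,-0.78,0.9]
    - [-0.9,-0.78,0.9]
    - [0,0,0.8]
    - [0,0,0]
    - [0,0,0]
    - [0,0,0]
  roll: [0,0,0,0,0,0,0,0,0,0]
  squeeze: 25

```text
time_s: 2.3
eef_pos: [0.5247, 0.152, 0.1024]
tcp_rot: [0.085, 0.996, 0.0, 0.001]
wrist_force: [-0.2, -0.1, 0.2]
width: 0.678
grip_force: 0.0
```

```bash
python3 -c "
from h import *
go(.526,.1506,.008,170.25)
f=grab_frame('wrist');save('w1.png',f['image'])"
```

```text
t 2.3 pos [0.5247 0.152  0.1024] yaw 170.28 | shift [-0.06 -0.05  3.78] roll 0.01 | shift after roll [-0.06 -0.05  3.78] F [-0.24 -0.09  0.22] w 0.678 g 0.0
```

View pics/w1.png

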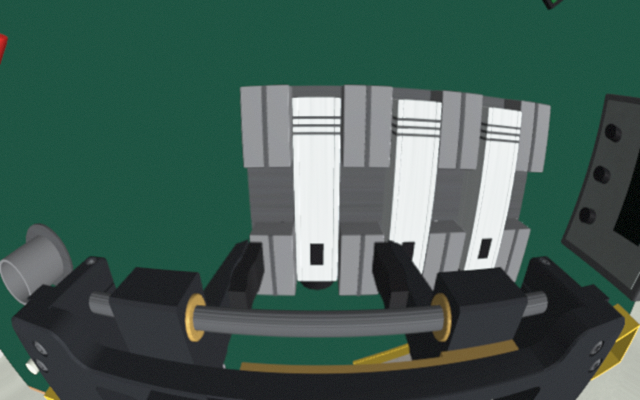

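The wrist view shows the right lamp (column about 318) centred between the fingertips (about 250 and 388). Clear to descend, close and weigh.

Call:
apply_moves:
  hand: [0.68,0.68,0.68,0.68,0.68,0.68,0.68,0.68]
  travel:
    - [-0.06,-0.05,0.7]
    - [0,0,0.7]
    - [0,0,0.7]
    - [0,0,0.6]
    - [0,0,0.5]
    - [0,0,0.3]
    - [0,0,0.28]
    - [0,0,0]
  roll: [0,0,0,0,0,0,0,0]

```text
time_s: 3.15
eef_pos: [0.5251, 0.1499, 0.006]
tcp_rot: [0.085, 0.996, -0.0, -0.001]
wrist_force: [-0.0, 0.9, -0.2]
width: 0.681
grip_force: 0.0
```

Call:
apply_moves:
  hand: [0.3,0.3,0.3,0.3,0.3,0.3,0.3,0.3]
  travel:
    - [0,0,0]
    - [0,0,0]
    - [0,0,0]
    - [0,0,0]
    - [0,0,0]
    - [0,0,0]
    - [0,0,0]
    - [0,0,0]
  roll: [0,0,0,0,0,0,0,0]
  squeeze: 25

```text
time_s: 3.95
eef_pos: [0.526, 0.1501, 0.0072]
tcp_rot: [0.085, 0.996, 0.0, 0.001]
wrist_force: [-0.1, 1.5, 5.8]
width: 0.405
grip_force: 25.0
```

Call:
apply_moves:
  hand: [0.3,0.3,0.3,0.3,0.3,0.3,0.3,0.3,0.3,0.3]
  travel:
    - [0,0,-0.2]
    - [0,0,-0.2]
    - [0,0,-0.2]
    - [0,0,-0.2]
    - [0,0,0]
    - [0,0,0]
    - [0,0,0]
    - [0,0,0]
    - [0,0,0]
    - [0,0,0]
  roll: [0,0,0,0,0,0,0,0,0,0]

```text
time_s: 4.95
eef_pos: [0.5254, 0.1499, 0.0266]
tcp_rot: [0.085, 0.996, -0.0, -0.0]
wrist_force: [-0.4, -0.5, -3.3]
width: 0.401
grip_force: 25.0
```

```bash
python3 -c "
from h import *
a=[]
for i in range(8): grab_frame('wrist');a.append(telemetry.get_obs()['wrist_force'])
print(np.mean(a,0),np.std(a,0))"
```

```text
[-0.13800362 -0.06634449 -4.63877814] [0.36226904 0.5700227  0.3690586 ]
```

Mean lifted weight is 4.6 N, so about 0.47 kg. The right-hand lamp is the loaded one; carry it to the free bench.

```bash
python3 -c "
from h import *
go(.44,-.05,.0266,170.25)"
```

```text
t 5.35 pos [0.5255 0.15   0.0267] yaw 170.23 | shift [ 2.01 -8.46  0.01] roll -0.0 | shift after roll [ 2.02 -8.46  0.01] F [-0.52  0.13 -4.6 ] w 0.405 g 25.0
```

Call:
apply_moves:
  hand: [0.3,0.3,0.3,0.3,0.3,0.3,0.3,0.3,0.3,0.3,0.3,0.3]
  travel:
    - [0,0,-0.5]
    - [0,0,-0.8]
    - [0,0,-0.8]
    - [0,-0.4,-0.4]
    - [0.2,-0.8,0]
    - [0.3,-0.9,0]
    - [0.3,-0.9,0]
    - [0.3,-0.9,0]
    - [0.3,-0.9,0]
    - [0.3,-0.9,0]
    - [0.1,-0.9,0]
    - [0.1,-0.9,0]
  roll: [0,0,0,0,0,0,0,0,0,0,0,0]
  squeeze: 30

```text
time_s: 6.55
eef_pos: [0.4461, -0.0281, 0.0896]
tcp_rot: [0.085, 0.996, -0.0, 0.0]
wrist_force: [0.2, 0.6, -4.2]
width: 0.405
grip_force: 30.0
```

Call:
apply_moves:
  hand: [0.3,0.3,0.3,0.3,0.3,0.3,0.3,0.3,0.3]
  travel:
    - [0.1,-0.6,0]
    - [0,-0.36,0.3]
    - [0,0,0.7]
    - [0,0,0.8]
    - [0,0,0.7]
    - [0,0,0.4]
    - [0,0,0.2]
    - [0,0,0]
    - [0,0,0]
  roll: [0,0,0,0,0,0,0,0,0]

```text
time_s: 7.45
eef_pos: [0.4409, -0.0502, 0.0122]
tcp_rot: [0.085, 0.996, -0.0, 0.0]
wrist_force: [0.8, 0.3, -4.6]
width: 0.398
grip_force: 30.0
```

```bash
python3 -c "
from h import *
go(.44,-.05,.0032,170.25)"
```

```text
t 7.45 pos [ 0.4409 -0.0502  0.0122] yaw 170.25 | shift [0.04 0.   0.36] roll -0.0 | shift after roll [0.04 0.   0.36] F [ 0.83  0.31 -4.58] w 0.398 g 30.0
```

Call:
apply_moves:
  hand: [0.3,0.3,0.3,0.3,0.3,0.3]
  travel:
    - [0,0,0.1]
    - [0,0,0.1]
    - [0,0,0.06]
    - [0,0,0.06]
    - [0,0,0.04]
    - [0,0,0]
  roll: [0,0,0,0,0,0]

```text
time_s: 8.05
eef_pos: [0.4404, -0.05, 0.0032]
tcp_rot: [0.085, 0.996, 0.0, -0.0]
wrist_force: [-4.0, 1.0, 4.8]
width: 0.402
grip_force: 30.0
```

Call:
apply_moves:
  hand: [0.45,0.6,0.75,0.75,0.75,0.75,0.75,0.75,0.75,0.75]
  travel:
    - [0,0,0]
    - [0,0,0]
    - [0,0,0]
    - [0,0,-0.3]
    - [0,0,-0.6]
    - [0,0,-0.8]
    - [0,0,-0.8]
    - [0,0,-0.8]
    - [0,0,-0.3]
    - [0,0,0]
  roll: [0,0,0,0,0,0,0,0,0,0]

```text
time_s: 9.05
eef_pos: [0.4414, -0.0504, 0.094]
tcp_rot: [0.085, 0.996, -0.0, 0.001]
wrist_force: [1.0, 0.4, -0.7]
width: 0.749
grip_force: 0.0
```

```bash
python3 - <<'E'
from h import *
for n,(x0,x1,y0,y1) in(("top",(330,420,180,290)),("scene",(240,390,100,230))):
    f=grab_frame(n);im=f["image"].astype(int);m=(im.min(2)>195).astype(np.uint8);k=np.zeros_like(m);k[y0:y1,x0:x1]=m[y0:y1,x0:x1]
    P=cloud(f);c,_=cv2.findContours(k,cv2.RETR_EXTERNAL,2)
    for q in c:
        if cv2.contourArea(q)<100: continue
        mm=np.zeros_like(k);cv2.drawContours(mm,[q],-1,1,-1)
        w=np.array([ray(f,*p,.036)[:2] for p in cv2.boxPoints(cv2.minAreaRect(q))])
        e=max((w[1]-w[0],w[2]-w[1]),key=np.linalg.norm)
        print(n,"z",np.median(P[...,2][mm>0]),"ctr",w.mean(0),"x",w[:,0].min(),w[:,0].max(),"edges",np.linalg.norm(np.diff(w,axis=0),axis=1),np.degrees(np.arctan2(e[1],e[0])))
    if n=="top": save("top1.png",f["image"])
go(.44,-.05,.1,170.25)
E
```

```text
top z 0.03572878143223002 ctr [ 0.37665186 -0.03796691] x 0.3531116375222349 0.4002029705959746 edges [0.04219282 0.03636074 0.04217929] -8.794836228004169
scene z 0.03669113008321756 ctr [ 0.4516104  -0.04538584] x 0.3726609279300379 0.5285077426231015 edges [0.13981144 0.05257264 0.13624657] 170.4603839705179
t 9.15 pos [ 0.44   -0.0499  0.0923] yaw 170.23 | shift [ 0.   -0.01 -0.31] roll -0.0 | shift after roll [ 0.   -0.01 -0.31] F [-1.11  0.35 -0.17] w 0.751 g 0.0
```

View pics/top1.png

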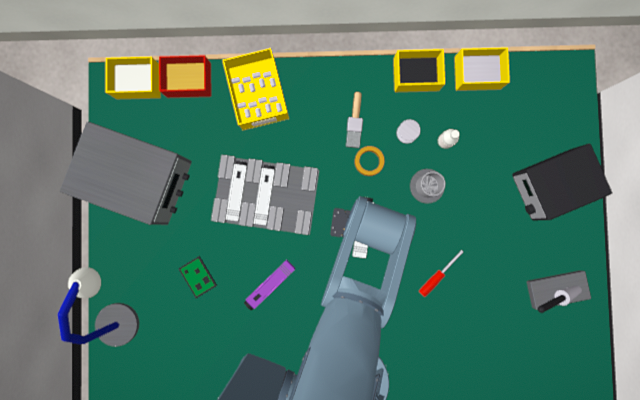

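The lamp lies where intended: its tail edge puts the centre at (0.4395, -0.0493), and top z is 0.036 in both views. Regrip 58 mm toward the lens, with a light grip so the lamp can pivot to hang.

Call:
apply_moves:
  hand: [0.68,0.68,0.68,0.68,0.68,0.68,0.68,0.68,0.68,0.68]
  travel:
    - [-0.7,0,0]
    - [-0.8,0,0]
    - [-0.8,0,0.3]
    - [0,0,0.7]
    - [0,0,0.8]
    - [0,0,0.8]
    - [0,0,0.5]
    - [0,0,0.3]
    - [0,0,0.17]
    - [0,0,0]
  roll: [0,0,0,0,0,0,0,0,0,0]
  squeeze: 10

```text
time_s: 10.15
eef_pos: [0.4969, -0.0597, 0.0032]
tcp_rot: [0.085, 0.996, 0.0, -0.0]
wrist_force: [-0.2, 0.1, 0.4]
width: 0.679
grip_force: 0.0
```

Call:
apply_moves:
  hand: [0.3,0.3,0.3,0.3,0.3,0.3,0.3,0.3]
  travel:
    - [0,0,0]
    - [0,0,0]
    - [0,0,0]
    - [0,0,0]
    - [0,0,0]
    - [0,0,0]
    - [0,0,0]
    - [0,0,0]
  roll: [0,0,0,0,0,0,0,0]
  squeeze: 10

```text
time_s: 10.95
eef_pos: [0.4975, -0.0599, 0.004]
tcp_rot: [0.085, 0.996, -0.0, 0.0]
wrist_force: [-0.9, 1.3, 6.7]
width: 0.407
grip_force: 10.0
```

Call:
apply_moves:
  hand: [0.3,0.3,0.3,0.3,0.3,0.3,0.3,0.3,0.3,0.3]
  travel:
    - [0,0,-0.2]
    - [0,0,-0.3]
    - [0,0,-0.3]
    - [0,0,-0.3]
    - [0,0,-0.3]
    - [0,0,-0.3]
    - [0,0,-0.3]
    - [0,0,0]
    - [0,0,0]
    - [0,0,0]
  roll: [0,0,0,0,0,0,0,0,0,0]

```text
time_s: 11.95
eef_pos: [0.498, -0.0601, 0.0539]
tcp_rot: [0.085, 0.996, -0.0, 0.001]
wrist_force: [2.2, -0.1, -1.1]
width: 0.406
grip_force: 10.0
```

```bash
python3 - <<'E'
from h import *
go(.44,-.05,.1,170.25)
f=grab_frame("scene");save("s2.png",cv2.resize(f["image"][60:260,200:480],None,fx=2,fy=2))
E
```

```text
t 11.95 pos [ 0.498  -0.0601  0.0539] yaw 170.23 | shift [ 2.35  0.   -1.85] roll -0.0 | shift after roll [ 2.35  0.   -1.85] F [ 2.23 -0.07 -1.06] w 0.406 g 10.0
```

View pics/s2.png

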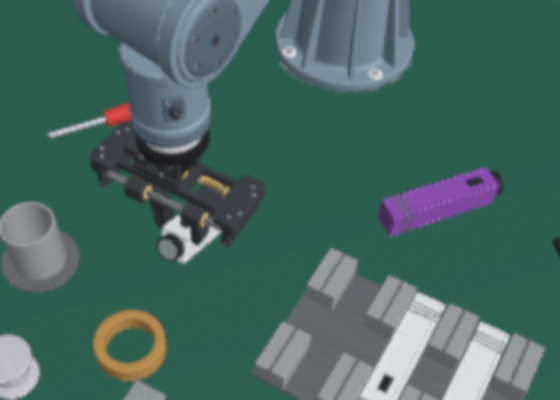

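The scene crop shows the lens head at (172,246) facing up and out: the lamp is pivoting in the pads with its tail on the bench. Keep lifting.

Call:
apply_moves:
  hand: [0.3,0.3,0.3,0.3,0.3,0.3,0.3,0.3,0.3,0.3,0.3,0.3]
  travel:
    - [0,0,-0.3]
    - [0,0,-0.4]
    - [0,0,-0.4]
    - [0,0,-0.4]
    - [0,0,-0.4]
    - [0,0,-0.4]
    - [0,0,-0.4]
    - [0,0,-0.4]
    - [0,0,-0.4]
    - [0,0,-0.4]
    - [0,0,-0.4]
    - [0,0,0]
  roll: [0,0,0,0,0,0,0,0,0,0,0,0]

```text
time_s: 13.2
eef_pos: [0.498, -0.0601, 0.1627]
tcp_rot: [0.085, 0.996, -0.0, 0.001]
wrist_force: [-0.3, -0.2, -5.2]
width: 0.406
grip_force: 10.0
```

Call:
apply_moves:
  hand: [0.3,0.3,0.3,0.3,0.3]
  travel:
    - [0,0,0]
    - [0,0,0]
    - [0,0,0]
    - [0,0,0]
    - [0,0,0]
  roll: [0,0,0,0,0]

```text
time_s: 13.7
eef_pos: [0.4969, -0.0597, 0.1607]
tcp_rot: [0.085, 0.996, 0.0, -0.0]
wrist_force: [0.3, -0.1, -3.9]
width: 0.407
grip_force: 10.0
```

```bash
python3 - <<'E'
from h import *
go(.44,-.05,.1,170.25)
f=grab_frame("scene");a=cv2.resize(f["image"][20:220,200:360],None,fx=2.4,fy=2.4)
g=grab_frame("wrist");b=cv2.resize(g["image"][100:400,140:500],(400,480))
save("s3.png",np.hstack([a[:480],b]))
E
```

```text
t 13.7 pos [ 0.4969 -0.0597  0.1607] yaw 170.23 | shift [ 2.31 -0.    2.43] roll -0.0 | shift after roll [ 2.31 -0.    2.43] F [ 0.33 -0.11 -3.92] w 0.407 g 10.0
```

View pics/s3.png

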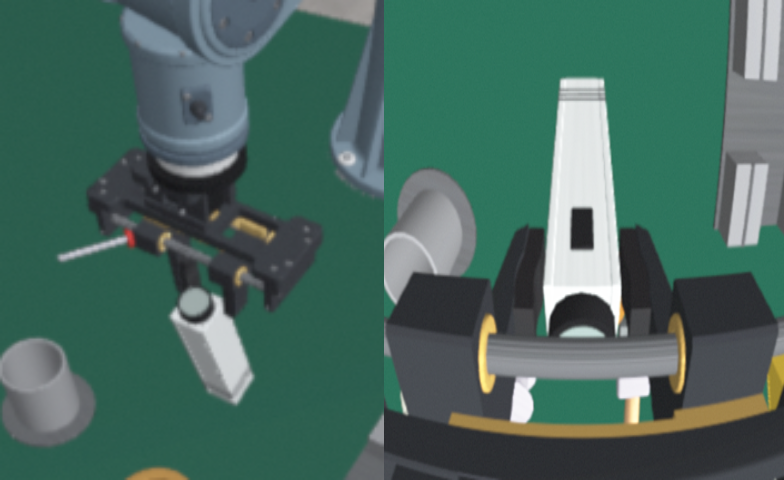

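Both crops show the lamp hanging lens-up with some tilt left, tail toward the base. Measure the tilt.

```bash
cat >> h.py <<'E'
def tilt():
    o=telemetry.get_obs();e=o["eef_pos"]
    for n in("scene",):
        f=grab_frame(n);P=cloud(f);im=f["image"].astype(int)
        m=(im.min(2)>110)&(im.max(2)-im.min(2)<25)&(np.hypot(P[...,0]-e[0],P[...,1]-e[1])<.13)&(P[...,2]<e[2]+.06)&(P[...,2]>.004)
        _,l,s,_=cv2.connectedComponentsWithStats(m.astype(np.uint8));k=1+np.argmax(s[1:,4]);p=P[l==k]
        # by height: centre of visible points in the lamp plane
        ax=R.from_quat(o["tcp_rot"]).as_matrix()[:,0]; u=(p-e)@(-ax)   # + toward lens
        h=p[:,2]; b=np.arange(h.min(),h.max(),.012)
        for z in b:
            q=(h>=z)&(h<z+.012)
            if q.sum()>6: print("z",round(z+.006,3),"u max",u[q].max().round(4),"u med",np.median(u[q]).round(4),q.sum())
        print("lowest",h.min(),"n",len(p))
E
python3 -c "
from h import *
tilt()"
```

```text
z 0.047 u max 0.005 u med 0.0005 34
z 0.059 u max 0.007 u med -0.0067 30
z 0.071 u max 0.0104 u med 0.0025 47
z 0.083 u max 0.0136 u med 0.0055 48
z 0.095 u max 0.0165 u med 0.012 49
z 0.107 u max 0.0195 u med 0.0117 51
z 0.119 u max 0.0229 u med 0.0172 53
z 0.131 u max 0.0249 u med 0.0166 57
z 0.143 u max 0.0287 u med 0.0224 58
z 0.155 u max 0.0318 u med 0.0248 61
z 0.167 u max 0.0344 u med 0.0286 62
z 0.179 u max 0.0377 u med 0.0325 65
z 0.191 u max 0.0397 u med 0.0343 94
z 0.203 u max 0.0386 u med 0.0256 99
z 0.215 u max 0.0263 u med 0.0176 34
lowest 0.0413304546555564 n 842
```

Call:
apply_moves:
  hand: [0.3,0.3,0.3,0.3,0.3,0.3,0.3]
  travel:
    - [0,0,0.3]
    - [0,0,0.4]
    - [0,0,0.4]
    - [0,0,0.2]
    - [0,0,0.1]
    - [0,0,0.05]
    - [0,0,0]
  roll: [0,0,0,0,0,0,0]

```text
time_s: 14.55
eef_pos: [0.4971, -0.0598, 0.1247]
tcp_rot: [0.085, 0.996, -0.0, 0.0]
wrist_force: [0.3, 0.2, -4.5]
width: 0.405
grip_force: 10.0
```

Call:
apply_moves:
  hand: [0.3,0.3,0.3,0.3]
  travel:
    - [0,0,0.05]
    - [0,0,0.05]
    - [0,0,0.03]
    - [0,0,0]
  roll: [0,0,0,0]

```text
time_s: 14.95
eef_pos: [0.4982, -0.0601, 0.1227]
tcp_rot: [0.085, 0.996, -0.0, 0.001]
wrist_force: [0.6, 0.7, 2.7]
width: 0.401
grip_force: 10.0
```

Call:
apply_moves:
  hand: [0.3,0.3,0.3,0.3,0.3,0.3,0.3]
  travel:
    - [0.2,0,0]
    - [0.25,0,0]
    - [0.25,0,0]
    - [0.25,0,0]
    - [0.25,0,0]
    - [0.1,0,0]
    - [0,0,0]
  roll: [0,0,0,0,0,0,0]

```text
time_s: 15.65
eef_pos: [0.464, -0.0539, 0.1207]
tcp_rot: [0.085, 0.996, 0.0, -0.001]
wrist_force: [1.3, 0.2, -3.8]
width: 0.407
grip_force: 10.0
```

```bash
python3 -c "
from h import *
go(.4639,-.0541,.1247,170.25)
tilt()"
```

```text
t 15.65 pos [ 0.464  -0.0539  0.1207] yaw 170.23 | shift [ 0.   -0.01 -0.16] roll -0.0 | shift after roll [ 0.   -0.01 -0.16] F [ 1.32  0.23 -3.81] w 0.407 g 10.0
z 0.01 u max 0.0323 u med 0.0309 42
z 0.022 u max 0.0334 u med 0.0262 44
z 0.034 u max 0.0347 u med 0.0321 48
z 0.046 u max 0.0353 u med 0.0326 59
z 0.058 u max 0.035 u med 0.0334 55
z 0.07 u max 0.0357 u med 0.0331 55
z 0.082 u max 0.0366 u med 0.0344 55
z 0.094 u max 0.0371 u med 0.0349 66
z 0.106 u max 0.0372 u med 0.0348 60
z 0.118 u max 0.0386 u med 0.0362 66
z 0.13 u max 0.0383 u med 0.0363 70
z 0.142 u max 0.0396 u med 0.0374 69
z 0.154 u max 0.0396 u med 0.0361 103
z 0.166 u max 0.0397 u med 0.018 18
lowest 0.004237267743200102 n 810
```

Tilt is down to about 3°, but the grip sits off-centre on the lamp. Set it standing on the bench, open, and take it again centred.

Call:
apply_moves:
  hand: [0.3,0.3,0.3,0.3,0.3]
  travel:
    - [0,0,0.04]
    - [0,0,0.04]
    - [0,0,0.04]
    - [0,0,0]
    - [0,0,0]
  roll: [0,0,0,0,0]

```text
time_s: 16.2
eef_pos: [0.4671, -0.055, 0.1208]
tcp_rot: [0.085, 0.996, -0.001, 0.002]
wrist_force: [-2.1, 0.8, 11.8]
width: 0.404
grip_force: 10.0
```

```bash
python3 -c "
from h import *
tilt();go(.4639,-.0541,.1247,170.25)"
```

```text
z 0.01 u max 0.0289 u med 0.026 42
z 0.022 u max 0.0295 u med 0.0159 33
z 0.034 u max 0.03 u med 0.0276 50
z 0.046 u max 0.0325 u med 0.0295 55
z 0.058 u max 0.0324 u med 0.0295 53
z 0.07 u max 0.0331 u med 0.0313 52
z 0.082 u max 0.0344 u med 0.0316 61
z 0.094 u max 0.0349 u med 0.033 62
z 0.106 u max 0.0364 u med 0.0336 63
z 0.118 u max 0.0365 u med 0.0347 60
z 0.13 u max 0.0385 u med 0.0357 67
z 0.142 u max 0.0395 u med 0.0364 66
z 0.154 u max 0.0399 u med 0.0362 101
z 0.166 u max 0.0388 u med 0.0169 25
lowest 0.0040211713885695 n 790
t 16.25 pos [ 0.4671 -0.055   0.1208] yaw 170.24 | shift [ 0.13  0.01 -0.16] roll -0.0 | shift after roll [ 0.13  0.01 -0.16] F [-2.16 -0.   12.61] w 0.403 g 10.0
```

Call:
apply_moves:
  hand: [0.3,0.3,0.45,0.5,0.55,0.55,0.55]
  travel:
    - [0,0,-0.08]
    - [0,0,0]
    - [0,0,0]
    - [0,0,0]
    - [0,0,0]
    - [0,0,0]
    - [0,0,0]
  roll: [0,0,0,0,0,0,0]

```text
time_s: 16.95
eef_pos: [0.4649, -0.0542, 0.1203]
tcp_rot: [0.085, 0.996, 0.0, -0.0]
wrist_force: [-0.1, -0.3, 0.0]
width: 0.551
grip_force: 0.0
```

```bash
python3 -c "
from h import *
tilt();go(.4639,-.0541,.1247,170.25)
f=grab_frame('wrist');a=f['image'][60:400,140:500]
g=grab_frame('scene')['image'];a=np.hstack([a,cv2.resize(g[60:200,230:350],None,fx=2.42,fy=2.42)[:340]]) if 1 else a
save('w4.png',a)"
```

```text
z 0.01 u max 0.0288 u med 0.0271 47
z 0.022 u max 0.028 u med 0.0204 35
z 0.034 u max 0.029 u med 0.0261 60
z 0.046 u max 0.0284 u med 0.0263 47
z 0.058 u max 0.0282 u med 0.0256 61
z 0.07 u max 0.0287 u med 0.0257 64
z 0.082 u max 0.0285 u med 0.026 63
z 0.094 u max 0.0274 u med 0.0255 66
z 0.106 u max 0.028 u med 0.0252 70
z 0.118 u max 0.0277 u med 0.0254 63
z 0.13 u max 0.027 u med 0.0251 70
z 0.142 u max 0.0271 u med 0.0252 66
z 0.154 u max 0.0269 u med 0.0236 96
z 0.166 u max 0.0262 u med 0.0156 23
lowest 0.004018525884253332 n 834
t 17.0 pos [ 0.4649 -0.0542  0.1204] yaw 170.23 | shift [ 0.04 -0.   -0.17] roll -0.0 | shift after roll [ 0.04 -0.   -0.17] F [-0.98 -1.09  0.41] w 0.55 g 0.0Traceback (most recent call last):
  File "<string>", line 5, in <module>
    g=grab_frame('scene')['image'];a=np.hstack([a,cv2.resize(g[60:200,230:350],None,fx=2.42,fy=2.42)[:340]]) if 1 else a
                                     ~~~~~~~~~^^^^^^^^^^^^^^^^^^^^^^^^^^^^^^^^^^^^^^^^^^^^^^^^^^^^^^^^^^^^^^
    return _nx.concatenate(arrs, 1, dtype=dtype, casting=casting)
           ~~~~~~~~~~~~~~~^^^^^^^^^^^^^^^^^^^^^^^^^^^^^^^^^^^^^^^
ValueError: all the input array dimensions except for the concatenation axis must match exactly, but along dimension 0, the array at index 0 has size 340 and the array at index 1 has size 339
```

The lamp stands upright on its own: the face slope is about 0 over 150 mm. Its axis is about 9 mm lens-ward of the TCP, so shift and regrip firmly.

Call:
apply_moves:
  hand: [0.55,0.55,0.55,0.3,0.3,0.3,0.3,0.3,0.3,0.3]
  travel:
    - [-0.18,0,-0.06]
    - [-0.18,0,0]
    - [0,0,0]
    - [0,0,0]
    - [0,0,0]
    - [0,0,0]
    - [0,0,0]
    - [0,0,0]
    - [0,0,0]
    - [0,0,0]
  roll: [0,0,0,0,0,0,0,0,0,0]
  squeeze: 35

```text
time_s: 18.1
eef_pos: [0.4738, -0.0557, 0.1219]
tcp_rot: [0.085, 0.996, 0.0, -0.0]
wrist_force: [1.0, 0.3, -1.8]
width: 0.403
grip_force: 35.0
```

Call:
apply_moves:
  hand: [0.3,0.3,0.3,0.3,0.3,0.3,0.3,0.3,0.3,0.3]
  travel:
    - [0,0,-0.2]
    - [0,0,-0.4]
    - [0,0,-0.6]
    - [0,0,-0.6]
    - [0,0,-0.6]
    - [0,0,-0.6]
    - [0,0,-0.6]
    - [0,0,-0.4]
    - [0,0,0]
    - [0,0,0]
  roll: [0,0,0,0,0,0,0,0,0,0]

```text
time_s: 19.1
eef_pos: [0.4736, -0.0557, 0.2217]
tcp_rot: [0.085, 0.996, 0.0, -0.0]
wrist_force: [0.1, 0.0, -4.9]
width: 0.405
grip_force: 35.0
```

```bash
python3 -c "
from h import *
go(.5555,-.2402,.22,170.25);tilt()
f=grab_frame('wrist');a=f['image'][60:400,140:500]
g=grab_frame('scene')['image'];a=np.hstack([a,cv2.resize(g[40:210,220:400],(360,340))])
save('w4.png',a)"
```

```text
t 19.1 pos [ 0.4736 -0.0557  0.2217] yaw 170.23 | shift [-4.48 -6.72  0.07] roll -0.0 | shift after roll [-4.48 -6.72  0.07] F [ 0.08  0.03 -4.9 ] w 0.405 g 35.0
z 0.108 u max 0.0197 u med 0.0176 67
z 0.12 u max 0.0198 u med 0.0173 56
z 0.132 u max 0.0193 u med 0.0174 67
z 0.144 u max 0.02 u med 0.0174 73
z 0.156 u max 0.0207 u med 0.0179 81
z 0.168 u max 0.0202 u med 0.0175 76
z 0.18 u max 0.0199 u med 0.0173 85
z 0.192 u max 0.0201 u med 0.0176 81
z 0.204 u max 0.0198 u med 0.0177 88
z 0.216 u max 0.0204 u med 0.0176 94
z 0.228 u max 0.0203 u med 0.0177 93
z 0.24 u max 0.0199 u med 0.018 72
z 0.252 u max 0.0203 u med 0.0183 85
z 0.264 u max 0.0193 u med 0.0159 46
lowest 0.10204575629965895 n 1064
```

View pics/w4.png

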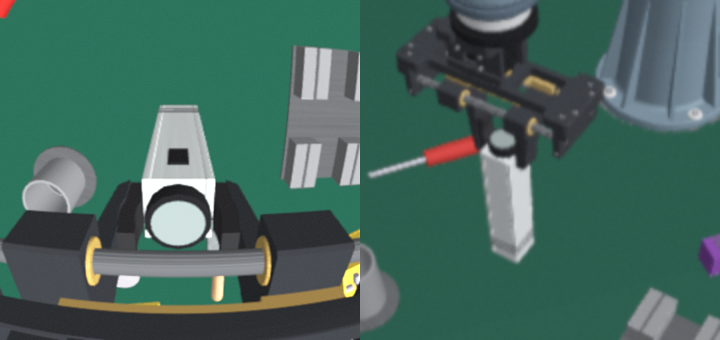

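The lamp is now vertical and centred, with its face at u = 0.0176 over the whole height. Go over the cup.

Call:
apply_moves:
  hand: [0.3,0.3,0.3,0.3,0.3,0.3,0.3,0.3,0.3,0.3,0.3,0.3]
  travel:
    - [-0.3,-0.4,0]
    - [-0.5,-0.7,0]
    - [-0.5,-0.8,0]
    - [-0.5,-0.8,0]
    - [-0.5,-0.8,0]
    - [-0.5,-0.8,0]
    - [-0.5,-0.8,0]
    - [-0.5,-0.7,0]
    - [-0.4,-0.5,0]
    - [-0.28,-0.42,0]
    - [0,0,0]
    - [0,0,0]
  roll: [0,0,0,0,0,0,0,0,0,0,0,0]

```text
time_s: 20.45
eef_pos: [0.5555, -0.2406, 0.2214]
tcp_rot: [0.085, 0.996, 0.0, -0.0]
wrist_force: [0.1, -1.0, -4.6]
width: 0.4
grip_force: 35.0
```

```bash
python3 - <<'E'
from h import *
go(.5555,-.2402,.125,170.25)
for n in("scene","top"):
    f=grab_frame(n);P=cloud(f).reshape(-1,3)
    d=P[(np.hypot(P[:,0]-.5555,P[:,1]+.2402)<.06)]
    s=d[(d[:,2]>.06)&(d[:,2]<.084)]
    if len(s)>3: print(n,"cup",len(s),s.min(0).round(4),s.max(0).round(4))
    s=d[(d[:,2]>.11)&(d[:,2]<.2)]
    if len(s)>3: print(n,"lamp",len(s),s.min(0).round(4),s.max(0).round(4))
f=grab_frame("scene");save("s5.png",cv2.resize(f["image"][80:240,140:300],None,fx=3,fy=3))
E
```

```text
t 20.45 pos [ 0.5555 -0.2406  0.2214] yaw 170.2 | shift [-0.    0.01  3.86] roll -0.01 | shift after roll [-0.    0.01  3.86] F [ 0.11 -0.99 -4.63] w 0.4 g 35.0
scene cup 257 [ 0.5219 -0.2724  0.06  ] [ 0.5894 -0.206   0.0827]
scene lamp 634 [ 0.5405 -0.2629  0.1105] [ 0.577 -0.219  0.2  ]
top cup 38 [ 0.5251 -0.2448  0.0608] [ 0.5876 -0.2062  0.0824]
top lamp 36 [ 0.5399 -0.2263  0.1112] [ 0.5761 -0.2186  0.1711]
```

View pics/s5.png

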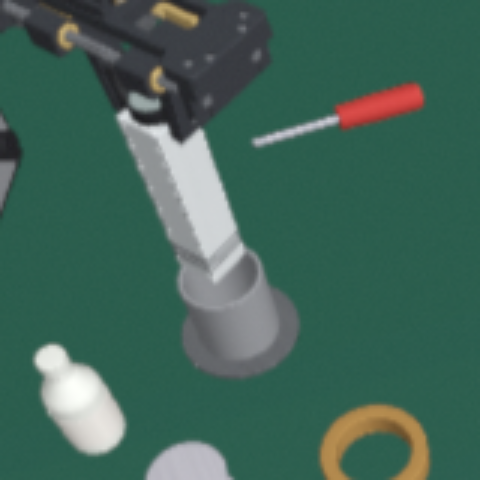

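The tail at (213,270) is centred over the mouth, and the cup and lamp centres agree within about 1 mm. Lower gently.

Call:
apply_moves:
  hand: [0.3,0.3,0.3,0.3,0.3,0.3,0.3,0.3,0.3]
  travel:
    - [0,0,0.2]
    - [0,0,0.3]
    - [0,0,0.3]
    - [0,0,0.3]
    - [0,0,0.2]
    - [0,0,0.2]
    - [0,0,0.2]
    - [0,0,0]
    - [0,0,0]
  roll: [0,0,0,0,0,0,0,0,0]

```text
time_s: 21.5
eef_pos: [0.5558, -0.2404, 0.1795]
tcp_rot: [0.085, 0.996, -0.0, 0.0]
wrist_force: [-0.3, 0.6, -4.3]
width: 0.402
grip_force: 35.0
```

Call:
apply_moves:
  hand: [0.3,0.3,0.3,0.3,0.3,0.3,0.3,0.3,0.3,0.3]
  travel:
    - [0,0,0.2]
    - [0,0,0.3]
    - [0,0,0.3]
    - [0,0,0.3]
    - [0,0,0.3]
    - [0,0,0.2]
    - [0,0,0.15]
    - [0,0,0.1]
    - [0,0,0]
    - [0,0,0]
  roll: [0,0,0,0,0,0,0,0,0,0]

```text
time_s: 22.5
eef_pos: [0.5559, -0.2404, 0.1335]
tcp_rot: [0.085, 0.996, -0.0, 0.0]
wrist_force: [-0.7, -0.2, -5.8]
width: 0.403
grip_force: 35.0
```

6.5 mm to go, no side contact so far.

Call:
apply_moves:
  hand: [0.3,0.3,0.3,0.3,0.3,0.3,0.3]
  travel:
    - [0,0,0.06]
    - [0,0,0.06]
    - [0,0,0.05]
    - [0,0,0.04]
    - [0,0,0.03]
    - [0,0,0]
    - [0,0,0]
  roll: [0,0,0,0,0,0,0]

```text
time_s: 23.2
eef_pos: [0.5557, -0.2403, 0.1272]
tcp_rot: [0.085, 0.996, 0.0, -0.0]
wrist_force: [-0.5, -0.3, -5.2]
width: 0.405
grip_force: 35.0
```

Call:
apply_moves:
  hand: [0.3,0.3,0.3,0.3]
  travel:
    - [0,0,0.03]
    - [0,0,0.03]
    - [0,0,0]
    - [0,0,0]
  roll: [0,0,0,0]

```text
time_s: 23.6
eef_pos: [0.5564, -0.2406, 0.1269]
tcp_rot: [0.085, 0.996, -0.0, 0.001]
wrist_force: [-1.5, 1.3, 5.2]
width: 0.405
grip_force: 35.0
```

Floor contact (+5 N) at TCP 0.127, as predicted. Release and retreat straight up.

Call:
apply_moves:
  hand: [0.4,0.5,0.65,0.7,0.7,0.7,0.7,0.7,0.7,0.7,0.7,0.7]
  travel:
    - [0,0,-0.03]
    - [0,0,0]
    - [0,0,0]
    - [0,0,0]
    - [0,0,-0.3]
    - [0,0,-0.6]
    - [0,0,-0.8]
    - [0,0,-0.8]
    - [0,0,-0.8]
    - [0,0,-0.8]
    - [0,0,-0.5]
    - [0,0,0]
  roll: [0,0,0,0,0,0,0,0,0,0,0,0]

```text
time_s: 24.8
eef_pos: [0.557, -0.2411, 0.2447]
tcp_rot: [0.085, 0.996, -0.001, 0.002]
wrist_force: [-0.1, -0.5, 0.0]
width: 0.702
grip_force: 0.0
```

Call:
apply_moves:
  hand: [0.7,0.7,0.7,0.7,0.7,0.7,0.7,0.7]
  travel:
    - [0.5,0.5,0]
    - [0.7,0.8,0]
    - [0.7,0.8,0]
    - [0.7,0.8,0]
    - [0.7,0.8,0]
    - [0.7,0.8,0]
    - [0.4,0.5,0]
    - [0,0,0]
  roll: [0,0,0,0,0,0,0,0]

```text
time_s: 25.6
eef_pos: [0.4678, -0.0971, 0.2411]
tcp_rot: [0.084, 0.996, 0.0, -0.0]
wrist_force: [0.2, -0.6, 0.0]
width: 0.699
grip_force: 0.0
```

```bash
python3 - <<'E'
from h import *
f=grab_frame("scene");P=cloud(f).reshape(-1,3)
d=P[(np.hypot(P[:,0]-.5555,P[:,1]+.2402)<.05)]
for z in np.arange(.085,.18,.012):
    s=d[(d[:,2]>z)&(d[:,2]<z+.012)]
    if len(s):print(round(z,3),len(s),s[:,:2].min(0).round(4),s[:,:2].max(0).round(4))
print("top z",d[:,2].max())
t=grab_frame("top")["image"]
a=np.hstack([f["image"][60:320,100:480],t[80:340,170:490]]);save("end.png",a)
go(.5,0,.2,170)
E
```

```text
0.085 71 [ 0.5422 -0.2621] [ 0.5766 -0.22  ]
0.097 71 [ 0.5417 -0.2606] [ 0.5769 -0.2194]
0.109 78 [ 0.5433 -0.2616] [ 0.5774 -0.2198]
0.121 76 [ 0.5424 -0.2612] [ 0.5774 -0.22  ]
0.133 76 [ 0.5408 -0.2603] [ 0.5784 -0.22  ]
0.145 87 [ 0.5423 -0.2619] [ 0.5774 -0.2203]
0.157 126 [ 0.5405 -0.2607] [ 0.578  -0.2206]
0.169 162 [ 0.5404 -0.2567] [ 0.5726 -0.224 ]
top z 0.1795132789841729
t 25.7 pos [ 0.4689 -0.0989  0.2415] yaw 170.26 | shift [-0.56  4.11  1.66] roll 0.04 | shift after roll [-0.54  4.11  1.66] F [ 0.3  -0.02  0.77] w 0.701 g 0.0
```

View pics/end.png

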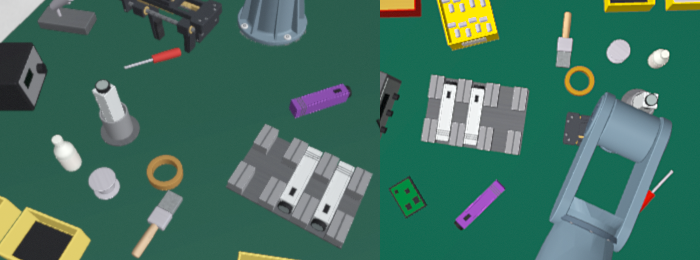

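The lamp stands plumb in the cup at (105,95), lens up with its top at about 0.175–0.18 m. The other two lie in their slots, the bystanders are where they were, and the robot is clear.

```bash
python3 -c "
from cell import bot
print(bot.sign_off())"
```

```text
the job is handed in; nothing more can be done
None
```

The loaded lamp (the rack's right-hand slot as seen from the robot, about 0.47 kg when lifted) stands upright in the grey cup, lens up and resting on the bottom; I didn't weigh the other two, which still lie in their slots, and the job was handed in at about 26 s.

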